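Raise the lane barrier and feed a stud to the end stop

TASK

Push the counterweighted yellow barrier arm up by its black roller, past its balance point, so that it stays raised by itself. Only then push the road stud, flat on the lane, along under it until it rests against the black end stop, and draw clear. Lift nothing, and do not disturb the bottle, the tray or the spare lens.

Things in the scene. Friction and masses are not known exactly. Their poses are not given: they have to be found in the camera images.
- lane: Fixed feed lane: grey plate 8 mm thick, from y = -230 to +175 mm, with two white rails along y (inner faces at x = -68 and +68 mm, tops at z = 23 mm). Origin: on the table, on the lane's centre line under the barrier. y is the direction the stud travels (to the robot's left), x points across the lane away from the robot to the hinge post, z up; turned up to 0.25 rad about z.
- end_stop (a point): Middle of the near face of the black end stop, a bar across the left end of the lane, at x = 0, y = +155 mm in the lane's frame, z = 22 mm; its top is at z = 37 mm. A stud that touches it has its centre 64 mm before this point.
- barrier (a joint): Turn of the barrier arm, rad: 0 lowered, 1.75 at the raised stop. Its balance lies at about 0.88: below it the arm falls shut, beyond it the arm falls away from the robot to the raised stop and stays. Starting to raise it takes a level push of about 3 N (2 to 5 N) at the roller. Lightly damped, no spring, no latch.
- push_roller (a point): Centre of the black rubber roller at the free end of the yellow arm: 36 mm diameter, 60 mm long along the lane's y, fixed to the arm, 200 mm from the hinge axis. Lowered, it lies at x = -28, z = 194 mm in the lane's frame, with free space on the robot's side. Pushed toward the lane's +x it rises on an arc over the hinge (highest at z = 285 mm).
- stop_blade (a point): Middle of the lower edge of the yellow stop blade that hangs from the arm and blocks the lane when lowered (then at x = +12, z = 43 mm in the lane's frame; 45 mm wide along x, 10 mm thick). No part of the blade is more than 156 mm from the hinge axis, so it passes under a finger at the roller.
- hinge_axis (a point): Point on the barrier's hinge axis, at x = +140, y = 0, z = 85 mm in the lane's frame; the axis is the lane's y. The grey hinge post round it is 52 mm wide along y and reaches z = 102 mm.
- stud_mid (a point): Centre, half-way up, of the loose road stud in the lane: round grey fluted housing with clear top, 128 mm diameter, 47 mm tall (straight side wall in the lower 36 mm), about 0.4 kg, standing on the lane plate (underside at z = 8 mm), 85 to 135 mm before the barrier (lane y negative). It slides at 2 to 6 N.
- silicone_oil: Bystander: loose white bottle with red cap, 38 mm wide, 105 mm tall; origin under its centre.
- insert_tray: Bystander: loose small black tray of brass inserts, 62 x 90 x 22 mm; origin under its centre.
- spare_lens: Bystander: loose spare lens, 121 x 120 x 14 mm, lying flat; origin under its centre.

How it is judged:
On the way, in this order (a step that is already met when the one before it is completed fails the run):
1. the barrier arm stands raised by itself, beyond its balance point, untouched (value of joint barrier above 1.55 rad and contact force between each of the arm, the fingers and barrier below 0.1 N and y of stud_mid in the frame of lane below -0.02 m), for 0.2 s.
2. the stud has been pushed under the arm to the end stop (y of stud_mid in the frame of lane above 0.081 m), for 0.2 s.
At the end, for the whole second after the job is handed in: The barrier arm stands raised by itself (beyond 1.55 rad) and the stud lies flat and still on the lane plate between the rails, against the end stop or no more than 10 mm short of it (value of joint barrier above 1.55 rad and y of stud_mid in the frame of lane between 0.081 and 0.1 m and x of stud_mid in the frame of lane between -0.012 and 0.012 m and z of stud_mid in the frame of lane below 0.036 m and angle between stud_mid's own z axis and vertical below 0.1 rad and linear speed of stud below 0.01 m/s); the robot touches nothing.
It fails at once if the stud is lifted off the lane or tipped (z of stud_mid in the frame of lane above 0.046 m or angle between stud_mid's own z axis and vertical above 0.25 rad).
It fails at once if another loose thing is disturbed by more than 20 mm (distance of any of silicone_oil, insert_tray, spare_lens from where it was at the start of the episode above 0.02 m).
It also fails if it takes over 59 s, if anything falls off the work surface, if the arm or the gripper's body presses on something with over 40 N, if the wrist force passes 120 N, or if a joint passes its speed limit or range.

ROBOT

A 7-joint arm with a two-finger parallel gripper is mounted at the origin on a cart in front of the work surface, level with it; the furniture and walls round the work are solid. World frame = base frame: x ahead of the robot, y to its left, z up, the work surface at z = 0. Lengths are in m, angles in rad, forces in N, time in s.
With the tool pointing down it reaches from about 0.4 to 0.85 m from the base axis. Payload 4.5 kg.
Tool frame: the origin (TCP) lies midway between the tips of the shut fingers; the grasp point (between the pads) lies 19 mm behind it; x points along the fingers, y is the direction in which the jaws open and shut, and the axes are right-handed (so a half turn about x gives the same grasp; the last joint's range is limited). The gripper opens to 88 mm and grips with 3 to 60 N. Pads are 18 mm wide; open, the fingers measure 123 mm over their backs; the gripper's body (75 mm by 187 mm) begins 45 mm behind the grasp point.
Start: joints at [1.361, 0.689, -0.195, 1.565, 0.157, 0.902, -0.215], TCP at [0.151, -0.607, 0.239] pointing down, gripper open.
Joint ranges: [-3.01, 3.01], [-0.46, 2.08], [-1.47, 1.51], [0.13, 2.56], [-1, 4.14], [0.04, 2.09], [-2.66, 2.66]. Speed limits (rad/s): [2.57, 2.57, 3.14, 3.14, 3.14, 3.14, 3.14].

INTERFACE

Orientations are given as a unit quaternion [x, y, z, w].
In Python, from plant import r gives the robot as it stands.
- The arm moves only by the tool arm_command, never from a script. Its argument "plan" is a list of rows, each a list of 5 numbers: the finger opening in m, from 0 to 0.0881, then the shift along the tool's x, y, z in m, then the turn about the tool's x in rad. In form: [[grip, dx, dy, dz, roll], ...]. A call has 1 to 12 rows; each row shifts and turns the commanded pose from where the row before left it, along the tool's axes as they then stand; what a row does not reach is not made up. A row lasts 1/8 s, in which the tool goes at most 62.5 mm and 10.7 degrees, less where a joint would pass 70% of its speed; a pose out of reach is approached as far as the arm can. A call is refused whole if a number of a shift passes 0.0625 or a number of a turn 0.188, either way. A call with a gripper value outside its range is refused whole. The fingers move at their own pace and stop on an object; "force" is the grip in N (left out, the last holds). Time passes only in rows, so rows that do not move let the fingers close. It gives the time, the measured TCP pose, the force and the opening at its end, in the units of the state.
- r.get_state(): the state, without advancing time (a new reading comes with each control period).
- r.snapshot(name): name is "scene" or "top" or "wrist"; returns (picture, depth): 420x560x3 uint8, red, green, blue; 420x560 float32, m along the optical axis (not along the pixel's ray), 0 where there is no reading.
- r.calibration(name): a dict with "fx", "fy", "cx", "cy" (pixels), "eye" and "orientation" of the camera in the world; the wrist camera has in their place "mount" (4x4, takes a point from camera to tool coordinates, whose origin is the TCP and whose axes are the tool frame's). Camera axes: x right, y down, z forward; pixel columns grow to the right and rows downward; lengths in m; the calibration is good to about 2 mm. The wrist camera is an equidistant fisheye: a pixel r from the principal point sees the ray r / f radians off the axis. A picture is of the moment at which its call begins: read the wrist's pose just before it. calibration takes no time and is no camera call.
- r.finish_job(): hands the job in, once; it reports no verdict.
The state is a dict: "clock": time; "q": joint angles; "qd": joint speeds; "joint_torque": joint torques, N m; "tool_pos": TCP position; "eef_rot": TCP orientation; "contact_force": force on the tool from outside, world axes, zero at the start; "moment": the same for the moment, N m; "opening": opening from 0.0 (shut) to 1.0 (fully open).
Only numpy, scipy, OpenCV 4.12 (cv2) and the standard library are available. Lean on these libraries where they do the work, as an engineer would, in place of code of your own. Each camera call takes 0.05 s, during which the arm holds its last target.

## Working session

There is one attempt and no reset: what is moved stays moved. The work goes in short steps, Python scripts to look and compute and a tool call to move; the robot and the scene stay as the last step left them, time stands still between calls to the robot, and variables do not carry over. Pictures are saved under pics/ and viewed, and the job is handed in when it is done.

Besides the shell and the picture viewer there is one more tool, called after "Request:" by a JSON object that holds its "name" and its "arguments". arm_command: Moves the arm, as the interface text tells. Its arguments: {"type":"object","properties":{"plan":{"type":"array","items":{"type":"array","items":{"type":"number"}}},"force":{"type":"number"}},"required":["plan"]}

```bash
ls; mkdir -p pics; python3 - <<'E'
from plant import r
import cv2,numpy as np
s=r.get_state();print(s)
for n in("scene","top"):
    p,d=r.snapshot(n);cv2.imwrite(f"pics/{n}0.png",p[:,:,::-1]);np.save(f"pics/{n}0.npy",d);np.save(f"pics/{n}0p.npy",p);print(n,r.calibration(n))
E
```

```text
pics
{'clock': 0.0, 'q': array([ 1.36080552,  0.68997952, -0.19453212,  1.56634344,  0.15736021,
        0.90248734, -0.21509426]), 'qd': array([-0.00107673,  0.00141336,  0.0001448 ,  0.00069567, -0.0011651 ,
       -0.0010517 , -0.00156791]), 'joint_torque': array([-9.82409692e-04, -5.27557075e+01, -1.26653966e+00, -1.53424805e+01,
       -5.24296355e-02,  6.61136190e-03,  1.64647836e-04]), 'tool_pos': array([ 0.15066037, -0.60592318,  0.23791344]), 'eef_rot': array([-0.70171747, -0.08665769,  0.70198981, -0.08540105]), 'contact_force': array([-0.88233032, -0.3984808 , -0.37198972]), 'moment': array([-0.03439025,  0.04568654, -0.01541   ]), 'opening': 0.998609968997769}
scene {'fx': 489.66259471342653, 'fy': 489.66259471342653, 'cx': 289.43173693494384, 'cy': 206.50425197987863, 'eye': array([-0.25922957,  0.88530181,  0.73782323]), 'orientation': array([-0.29375098,  0.79702108, -0.49894101,  0.17183021])}
top {'fx': 524.9263374996286, 'fy': 524.9263374996286, 'cx': 279.8876016820672, 'cy': 210.27574028762538, 'eye': array([ 0.23767097, -0.00384907,  1.57507536]), 'orientation': array([ 0.70862344, -0.69909951,  0.06615341, -0.06882157])}
```

View pics/scene0.png

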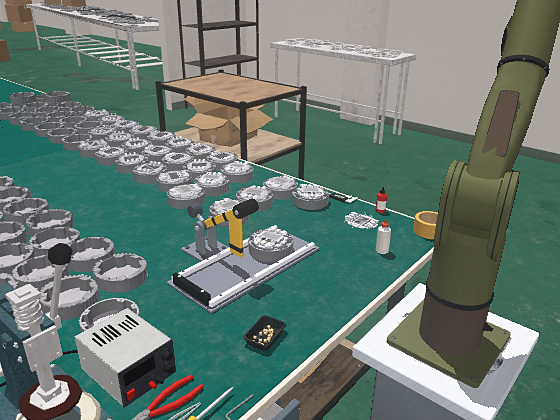

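View pics/top0.png

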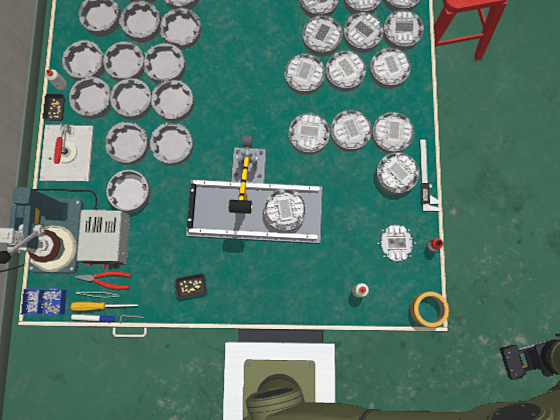

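The top view shows the lane (corners about (188,182)-(322,242)), the stud at (285,211), the roller at (240,207) and the end stop at (193,208). The tray is at (190,286), the bottle at (361,290) and the lens at (397,243). Next I'll measure these.

```bash
cat > h.py <<'E'
import numpy as np,cv2
from scipy.spatial.transform import Rotation as R
from plant import r
def cloud(n,d):
    c=r.calibration(n);v,u=np.mgrid[:420,:560]
    P=np.stack([(u-c['cx'])/c['fx']*d,(v-c['cy'])/c['fy']*d,d],-1)
    return P@R.from_quat(c['orientation']).as_matrix().T+c['eye']
E
python3 - <<'E'
from h import *
import numpy as np
for n in("top","scene"):
    p=np.load(f"pics/{n}0p.npy").astype(int);d=np.load(f"pics/{n}0.npy");W=cloud(n,d)
    hsv=cv2.cvtColor(p.astype(np.uint8),cv2.COLOR_RGB2HSV)
    roi=np.zeros((420,560),bool)
    roi[(slice(140,250),slice(180,330)) if n=="top" else (slice(190,315),slice(160,325))]=1
    print(n,"table z",np.median(W[250:270,220:340,2]) if n=="top" else np.median(W[330:340,200:230,2]))
    wh=roi&(p.min(2)>190)&(W[...,2]>.012)&(W[...,2]<.035)
    Q=W[wh];print("white",len(Q),Q.min(0),Q.max(0))
    plate=roi&(np.abs(W[...,2]-.008)<.005)&(hsv[...,1]<60)
    box=cv2.minAreaRect((W[plate|wh][:,:2]*1000).astype(np.float32));print("lane rect mm",box)
    ye=roi&(hsv[...,0]>15)&(hsv[...,0]<32)&(hsv[...,1]>140)&(p[...,0]>120)
    Q=W[ye];print("yellow",len(Q),Q.min(0),Q.max(0))
    bl=roi&(p.max(2)<50)&(W[...,2]>.15);Q=W[bl];print("roller",len(Q),np.median(Q,0),Q.min(0),Q.max(0))
    rr=cv2.minAreaRect((Q[:,:2]*1000).astype(np.float32));print(rr)
    bl=roi&(p.max(2)<50)&(W[...,2]>.025)&(W[...,2]<.05);Q=W[bl];print("stop",len(Q),np.median(Q,0),cv2.minAreaRect((Q[:,:2]*1000).astype(np.float32)))
    st=roi&(W[...,2]>.038)&(W[...,2]<.062)&(hsv[...,1]<60)&(p.max(2)>60);Q=W[st];print("stud",len(Q),np.median(Q,0),cv2.minEnclosingCircle((Q[:,:2]*1000).astype(np.float32)))
E
```

```text
top table z 0.000666164957194737
white 846 [ 0.45430932 -0.11605948  0.01211741] [0.75053949 0.27559376 0.03472105]
lane rect mm ((603.53076171875, 86.33433532714844), (322.4942626953125, 463.1492614746094), 0.7721929550170898)
yellow 177 [ 0.23767097 -0.00384907  0.01079878] [0.68782507 0.114661   1.57507536]
roller 239 [0.50988881 0.11044879 0.20854305] [ 0.23767097 -0.00384907  0.15012984] [0.59831086 0.13872222 1.57507536]
((409.9698486328125, 78.98861694335938), (377.73455810546875, 59.266761779785156), 16.76023292541504)
stop 91 [0.54463282 0.26777383 0.03547252] ((613.9391479492188, 271.6672668457031), (265.2166748046875, 19.477731704711914), 2.07735013961792)
stud 1529 [ 0.54768023 -0.01453007  0.04938071] ((624.507568359375, 78.43522644042969), 246.33673095703125)
scene table z -0.0007159481764761333
white 628 [ 0.45290833 -0.35450603  0.01213218] [0.96396848 0.2790549  0.03499723]
lane rect mm ((648.3641357421875, -65.22842407226562), (539.6985473632812, 721.71142578125), 53.741004943847656)
yellow 601 [-0.25922957  0.08536824  0.03972082] [0.68473288 0.88530181 0.73782323]
roller 222 [0.50055087 0.12350678 0.19612005] [0.49403117 0.0834255  0.15004469] [0.59559103 0.14370529 0.21333472]
((545.0338134765625, 111.96086120605469), (60.38571548461914, 100.954833984375), 87.43500518798828)
stop 225 [0.54319948 0.27663814 0.03343368] ((622.216796875, -18.4703369140625), (128.94122314453125, 649.3062133789062), 14.528152465820312)
stud 1758 [ 0.63649684 -0.03506268  0.04562103] ((666.6863403320312, -38.042728424072266), 351.47662353515625)
```

```bash
python3 - <<'E'
from h import *
n="top";p=np.load("pics/top0p.npy");d=np.load("pics/top0.npy");W=cloud(n,d);W[d==0]=9
hsv=cv2.cvtColor(p,cv2.COLOR_RGB2HSV)
v,u=np.mgrid[:420,:560]
wh=(p.min(2)>170)&(np.abs(W[...,2]-.023)<.006)&(u>180)&(u<330)
for nm,a,b in(("far",178,193),("near",228,245)):
    Q=W[wh&(v>a)&(v<b)]
    l=cv2.fitLine((Q[:,:2]).astype(np.float32),cv2.DIST_HUBER,0,.01,.01).ravel();print(nm,len(Q),l,"yaw",np.arctan2(-l[0],l[1]) if l[1]>0 else np.arctan2(l[0],-l[1]),Q.min(0),Q.max(0))
m=(p.max(2)<60)&(u>185)&(u<202)&(v>180)&(v<240)&(abs(W[...,2]-.037)<.006)
Q=W[m];print("stop",len(Q),Q.mean(0),cv2.minAreaRect((Q[:,:2]*1000).astype(np.float32)))
m=(u>262)&(u<308)&(v>188)&(v<232)&(W[...,2]>.046)&(W[...,2]<.065)
Q=W[m];print("stud",len(Q),Q.mean(0),cv2.minEnclosingCircle((Q[:,:2]*1000).astype(np.float32)))
m=(p.max(2)<60)&(u>225)&(u<255)&(v>195)&(v<218)&(abs(W[...,2]-.2)<.025)
Q=W[m];print("roller",len(Q),Q.mean(0),cv2.minAreaRect((Q[:,:2]*1000).astype(np.float32)))
cv2.imwrite("pics/crop.png",cv2.resize(p[130:310,170:440,::-1],None,fx=2.9,fy=2.9,interpolation=cv2.INTER_NEAREST))
for nm,x,y in(("bottle",361,290),("tray",190,286),("lens",397,243)):print(nm,W[y-3:y+3,x-3:x+3].reshape(-1,3).mean(0))
E
```

```text
far 362 [0.04131341 0.9991462  0.61464196 0.07512672] yaw -0.041325167 [ 0.6011024  -0.11094224  0.01721104] [0.62727697 0.27059461 0.02881007]
near 418 [0.04084186 0.9991656  0.46704322 0.08298148] yaw -0.04085322 [ 0.45440543 -0.10487606  0.01700478] [0.478553   0.27559376 0.02899588]
stop 146 [0.54548989 0.27064956 0.03689193] ((547.2332763671875, 270.23419189453125), (14.396940231323242, 132.4984130859375), 88.13058471679688)
stud 962 [ 0.5370249  -0.00881169  0.05293761] ((536.8675537109375, -8.96377944946289), 63.3189811706543)
roller 264 [0.51183677 0.1098651  0.20850925] ((513.42138671875, 109.95549011230469), (56.43284225463867, 33.84599685668945), 85.66948699951172)
bottle [0.54380205 0.03146436 0.33705523]
tray [0.3108222  0.26944593 0.00310432]
lens [ 0.68500394 -0.08834257  0.25433014]
```

View pics/crop.png

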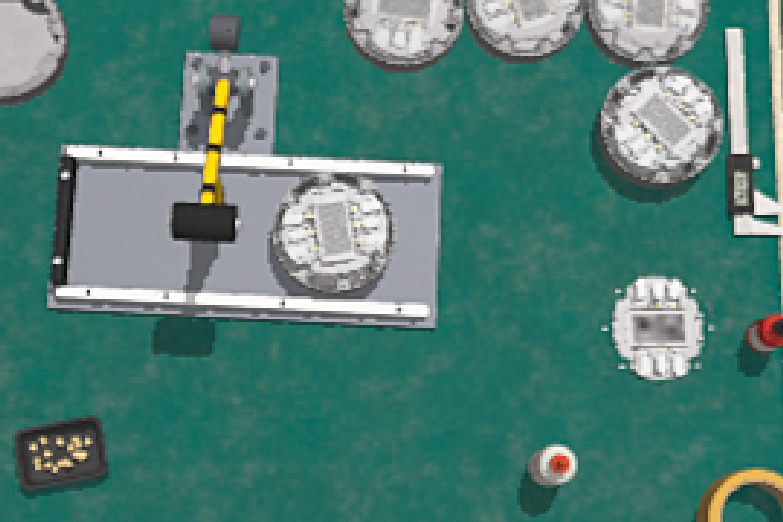

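```bash
python3 - <<'E'
from h import *
s=r.get_state();print(R.from_quat(s['eef_rot']).as_matrix().round(3),s['tool_pos'],s['clock'])
yd=np.array([.0411,.9992]);O=np.array([.5420,.1085])
c=r.calibration("top");M=R.from_quat(c['orientation']).as_matrix()
for nm,x,y,z in(("bottle",361,290,.1),("tray",190,286,.02),("lens",397,243,.01),("stopface",193+4.5,208,.037)):
    v=M@[(x-c['cx'])/c['fx'],(y-c['cy'])/c['fy'],1];print(nm,c['eye']+v*(z-c['eye'][2])/v[2])
E
```

```text
[[-0.     0.241 -0.97 ]
 [ 0.002 -0.97  -0.241]
 [-1.    -0.002  0.   ]] [ 0.15069419 -0.60598564  0.23800523] 0.1
bottle [ 0.30042688 -0.22480935  0.1       ]
tray [0.30859639 0.26497054 0.02      ]
lens [ 0.44524231 -0.34837751  0.01      ]
stopface [0.53895621 0.25031079 0.037     ]
```

Request:
{"name": "arm_command", "arguments": {"plan": [[0,0,0,0,0.1425],[0,0,0,0,0.1425],[0,0,-0.03,-0.028,0],[0,0,-0.03,-0.028,0],[0,0,-0.03,-0.028,0],[0,0,-0.03,-0.028,0],[0,0,-0.03,-0.028,0],[0,0,-0.03,-0.028,0],[0,0,-0.03,-0.028,0],[0,0,-0.03,-0.028,0],[0,0,-0.03,-0.028,0],[0,0,-0.03,-0.025,0]]}}

```text
clock: 1.6
tool_pos: [0.4409, -0.317, 0.2384]
eef_rot: [-0.707, 0.014, 0.707, 0.015]
contact_force: [0.9, -0.4, 0.3]
opening: 0.0
```

Request:
{"name": "arm_command", "arguments": {"plan": [[0,0,-0.04,0,0],[0,0,-0.04,0,0],[0,0,-0.04,0,0],[0,0,-0.04,0,0],[0,0,-0.04,0,0],[0,0,-0.04,0,0],[0,0,-0.04,0,0],[0,0,-0.04,0,0],[0,0,-0.04,0,0],[0,0,-0.04,0,0],[0,0,-0.03,0,0],[0,0,0,0,0]]}}

```text
clock: 3.1
tool_pos: [0.4575, 0.114, 0.2385]
eef_rot: [-0.707, 0.012, 0.707, 0.013]
contact_force: [0.6, 0.5, -0.3]
opening: 0.005
```

```bash
cat >> h.py <<'E'
ex=np.array([.9992,-.0411]);ey=np.array([.0411,.9992]);O=np.array([.5420,.1085])
def lane():
    s=r.get_state();w=s['tool_pos'][:2]-O
    print("lane",round(w@ex,4),round(w@ey,4),s['tool_pos'][2].round(4),"F",s['contact_force'].round(2),"t",s['clock'],"open",s['opening'])
    print(R.from_quat(s['eef_rot']).as_matrix().round(3).tolist(),s['q'].round(2))
def snap(n,name):
    p,d=r.snapshot(n);cv2.imwrite(f"pics/{name}.png",p[:,:,::-1]);return p,d
E
python3 - <<'E'
from h import *
lane();snap("scene","s1")
E
```

```text
lane -0.0847 0.002 0.2385 F [ 0.61  0.48 -0.26] t 3.1 open 0.004883558182066105
[[-0.0, -0.036, -0.999], [0.001, -0.999, 0.036], [-1.0, -0.001, 0.0]] [-0.33  0.49 -0.01  2.02  0.01  0.63 -1.96]
```

View pics/s1.png

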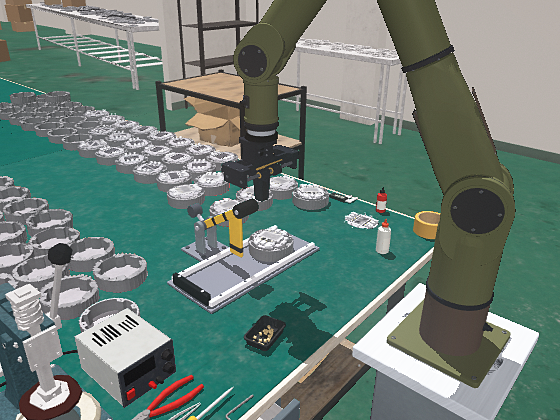

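Request:
{"name": "arm_command", "arguments": {"plan": [[0,0.03,0,0,0],[0,0.027,0,0,0],[0,0,0,-0.015,0],[0,0,0,-0.01,0],[0,0,0,-0.008,0],[0,-0.006,0,-0.006,0],[0,-0.007,0,-0.006,0],[0,0,0,0,0]]}}

```text
clock: 4.15
tool_pos: [0.4946, 0.1083, 0.1942]
eef_rot: [-0.701, 0.016, 0.713, 0.013]
contact_force: [-14.2, 0.2, 7.9]
opening: 0.008
```

```bash
python3 - <<'E'
from h import *
lane();snap("scene","s2")
E
```

```text
lane -0.0474 -0.0022 0.1942 F [-14.16   0.19   7.87] t 4.15 open 0.00789005749602102
[[-0.016, -0.041, -0.999], [-0.003, -0.999, 0.041], [-1.0, 0.004, 0.016]] [-0.29  0.61 -0.02  1.96  0.02  0.59 -1.93]
```

View pics/s2.png

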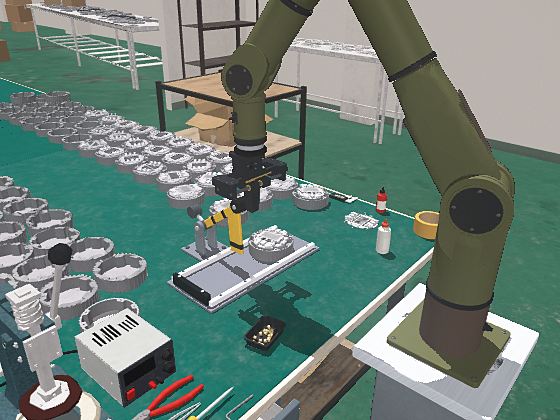

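```bash
python3 - <<'E'
import cv2
p=cv2.imread("pics/s2.png")[130:270,170:310];q=cv2.imread("pics/s1.png")[130:270,170:310]
import numpy as np
cv2.imwrite("pics/z2.png",cv2.resize(np.hstack([q,p]),(800,400),interpolation=cv2.INTER_CUBIC))
from h import *
p,d=snap("wrist","w2")
E
```

```text
(no output)
```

View pics/z2.png

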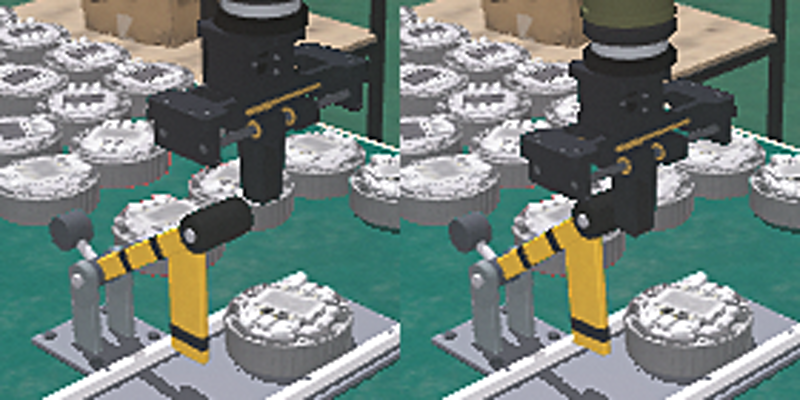

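View pics/w2.png

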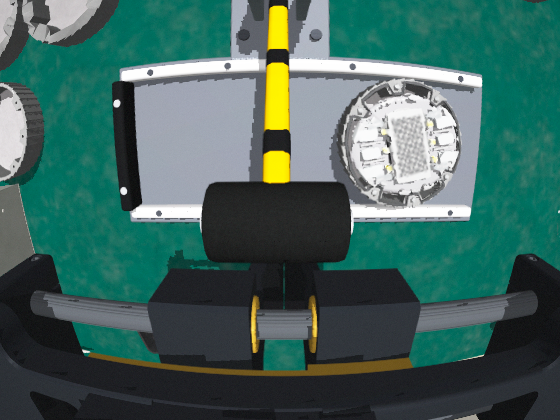

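The finger is at the roller at about (240,190) in the scene view. The barrier has barely moved, and friction is pushing the finger up. I'll back off, start lower on the roller and rise a little faster than it does.

Request:
{"name": "arm_command", "arguments": {"plan": [[0,0,0,0.02,0],[0,0.024,0,0.005,0],[0,0,0,0,0],[0,0,0,-0.01,0],[0,-0.007,0,-0.0045,0],[0,-0.007,0,-0.0045,0],[0,-0.009,0,-0.0065,0],[0,-0.009,0,-0.0065,0],[0,-0.008,0,-0.007,0],[0,-0.008,0,-0.007,0]]}}

```text
clock: 5.5
tool_pos: [0.5243, 0.1085, 0.2195]
eef_rot: [0.707, -0.015, -0.707, -0.015]
contact_force: [-3.2, -1.4, 0.1]
opening: 0.005
```

```bash
python3 - <<'E'
from h import *
lane();p,d=snap("scene","s3")
q=p[130:270,170:310,::-1];w,_=r.snapshot("wrist");cv2.imwrite("pics/z3.png",np.hstack([cv2.resize(q,(400,400),interpolation=cv2.INTER_CUBIC),cv2.resize(w[:,70:490,::-1],(400,400))]))
E
```

```text
lane -0.0177 -0.0008 0.2195 F [-3.17 -1.41  0.11] t 5.5 open 0.005254059222411131
[[0.0, -0.041, -0.999], [-0.0, -0.999, 0.041], [-1.0, 0.0, -0.0]] [-0.28  0.6  -0.02  1.86  0.02  0.68 -1.92]
```

View pics/z3.png

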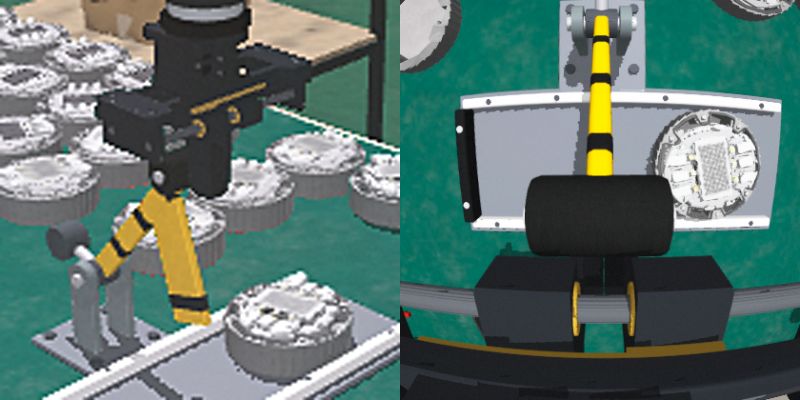

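The arm now stands clearly raised and the contact force is only about 3 N. I'll continue along the arc.

Request:
{"name": "arm_command", "arguments": {"plan": [[0,-0.007,0,-0.008,0],[0,-0.007,0,-0.008,0],[0,-0.006,0,-0.008,0],[0,-0.006,0,-0.008,0],[0,-0.005,0,-0.009,0],[0,-0.005,0,-0.009,0],[0,-0.004,0,-0.009,0],[0,-0.004,0,-0.009,0],[0,-0.003,0,-0.01,0],[0,-0.003,0,-0.01,0]]}}

```text
clock: 6.85
tool_pos: [0.6125, 0.1051, 0.2688]
eef_rot: [0.707, -0.015, -0.707, -0.015]
contact_force: [0.2, -0.7, 0.3]
opening: 0.004
```

```bash
python3 - <<'E'
from h import *
lane();p,d=snap("scene","s4")
q=p[130:270,170:310,::-1];w,_=r.snapshot("wrist");cv2.imwrite("pics/z4.png",np.hstack([cv2.resize(q,(400,400),interpolation=cv2.INTER_CUBIC),cv2.resize(w[:,70:490,::-1],(400,400))]))
E
```

```text
lane 0.0705 -0.0005 0.2688 F [ 0.22 -0.72  0.26] t 6.85 open 0.004493852596291586
[[0.0, -0.041, -0.999], [-0.0, -0.999, 0.041], [-1.0, 0.0, -0.0]] [-0.24  0.65 -0.01  1.55  0.01  0.95 -1.87]
```

View pics/z4.png

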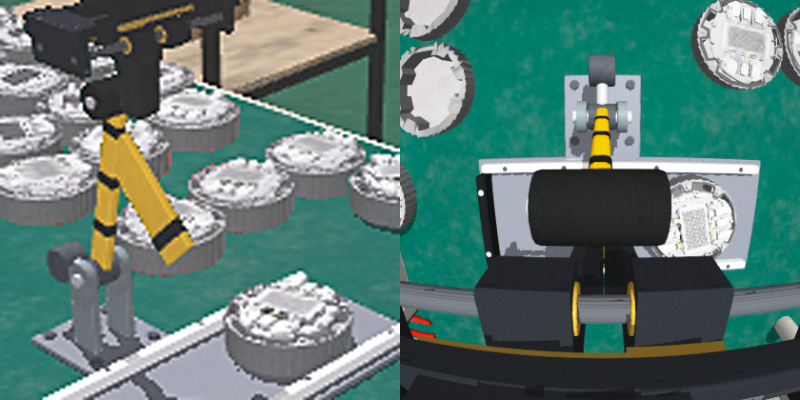

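The arm is nearly upright, at about 0.77 rad. I'll keep going past the balance point and then draw back.

Request:
{"name": "arm_command", "arguments": {"plan": [[0,-0.002,0,-0.009,0],[0,-0.002,0,-0.009,0],[0,-0.001,0,-0.008,0],[0,0,0,-0.007,0],[0,0,0,-0.006,0],[0,0,0,-0.005,0],[0,0,0,0,0]]}}

```text
clock: 7.82
tool_pos: [0.6558, 0.1032, 0.2735]
eef_rot: [-0.707, 0.015, 0.707, 0.015]
contact_force: [-0.8, 0.5, -0.1]
opening: 0.004
```

```bash
python3 - <<'E'
from h import *
lane();p,d=snap("scene","s5")
q=p[130:270,170:310,::-1];w,_=r.snapshot("wrist");cv2.imwrite("pics/z5.png",np.hstack([cv2.resize(q,(400,400),interpolation=cv2.INTER_CUBIC),cv2.resize(w[:,70:490,::-1],(400,400))]))
E
```

```text
lane 0.1139 -0.0006 0.2735 F [-0.76  0.53 -0.1 ] t 7.825 open 0.003633544712760626
[[-0.0, -0.041, -0.999], [-0.0, -0.999, 0.041], [-1.0, 0.0, 0.0]] [-0.22  0.71 -0.01  1.4   0.01  1.04 -1.84]
```

View pics/z5.png

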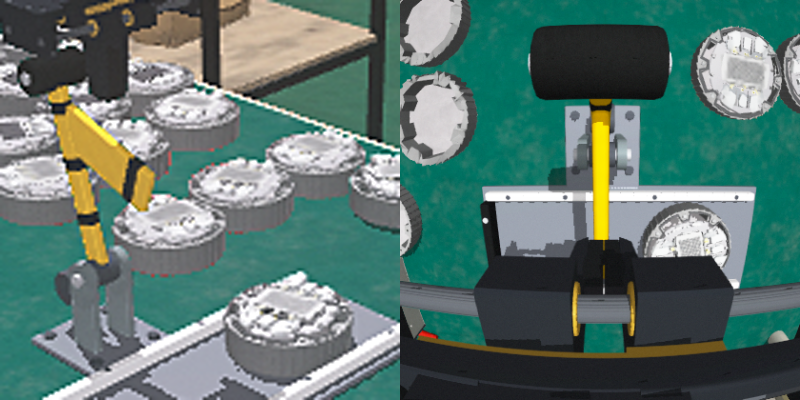

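Request:
{"name": "arm_command", "arguments": {"plan": [[0,-0.005,0,0.02,0],[0,0,0,0.03,0],[0,0,0,0.032,0],[0,0,0,0.032,0],[0,0,0.02,0,0],[0,0,0.035,0,0],[0,0,0.04,0,0],[0,0,0.04,0,0],[0,0,0.04,0,0],[0,0,0.04,0,0],[0,0,0,0,0],[0,0,0,0,0]]}}

```text
clock: 9.43
tool_pos: [0.5331, -0.1069, 0.2788]
eef_rot: [0.707, -0.015, -0.707, -0.015]
contact_force: [0.1, -0.1, 0.2]
opening: 0.009
```

```bash
python3 - <<'E'
from h import *
lane();p,d=snap("scene","s6")
t,dt=snap("top","t6")
W=cloud("top",dt);W[dt==0]=9
v,u=np.mgrid[:420,:560]
m=(u>255)&(u<312)&(v>183)&(v<238)&(W[...,2]>.046)&(W[...,2]<.065)
c=cv2.minEnclosingCircle((W[m][:,:2]*1000).astype(np.float32));w=np.array(c[0])/1e3-O;print("stud",c,w@ex,w@ey)
hsv=cv2.cvtColor(t,cv2.COLOR_RGB2HSV)
m=(t.max(2)<60)&(abs(W[...,2]-.23)<.04)&(u>200)&(u<280)&(v>60)&(v<230);Q=W[m];print("roller",len(Q),np.median(Q,0))
cv2.imwrite("pics/z6.png",np.hstack([cv2.resize(p[100:300,140:340,::-1],(400,400)),cv2.resize(t[100:300,150:350,::-1],(400,400))]))
E
```

```text
lane -0.0 -0.2156 0.2788 F [ 0.11 -0.14  0.16] t 9.425 open 0.008777060668753145
[[0.0, -0.042, -0.999], [0.0, -0.999, 0.042], [-1.0, -0.0, -0.0]] [ 0.13  0.53 -0.03  1.77  0.02  0.85 -1.52]
stud ((538.7879028320312, -8.839184761047363), 62.38772201538086) 0.0016131130034446467 -0.11737733060684204
roller 283 [0.81207991 0.09873921 0.24516183]
```

View pics/z6.png

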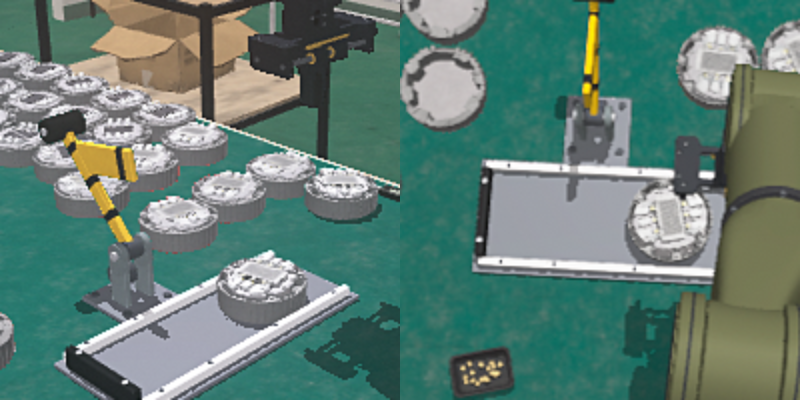

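The barrier rests raised: its roller is at lane x of about 0.27 m, with its top at z of about 0.245 m. The stud hasn't moved. Next I'll lower the tool behind the stud.

Request:
{"name": "arm_command", "arguments": {"plan": [[0,0.04,0.005,0,0],[0,0.04,0,0,0],[0,0.04,0,0,0],[0,0.04,0,0,0],[0,0.035,0,0,0],[0,0.025,0,0,0],[0,0.02,0,0,0],[0,0.014,0,0,0],[0,0,0,0,0]]}}

```text
clock: 10.65
tool_pos: [0.5324, -0.111, 0.024]
eef_rot: [-0.707, 0.014, 0.707, 0.014]
contact_force: [-0.1, 0.4, 0.7]
opening: 0.002
```

```bash
python3 - <<'E'
from h import *
lane();p,d=snap("scene","s7")
w,_=r.snapshot("wrist");cv2.imwrite("pics/z7.png",np.hstack([cv2.resize(p[130:290,190:350,::-1],(400,400)),cv2.resize(w[:,70:490,::-1],(400,400))]))
E
```

```text
lane -0.0006 -0.2197 0.024 F [-0.13  0.43  0.65] t 10.65 open 0.0020645763344645475
[[-0.001, -0.04, -0.999], [0.0, -0.999, 0.04], [-1.0, -0.0, 0.001]] [ 0.13  0.93 -0.02  1.95  0.05  0.27 -1.54]
```

View pics/z7.png

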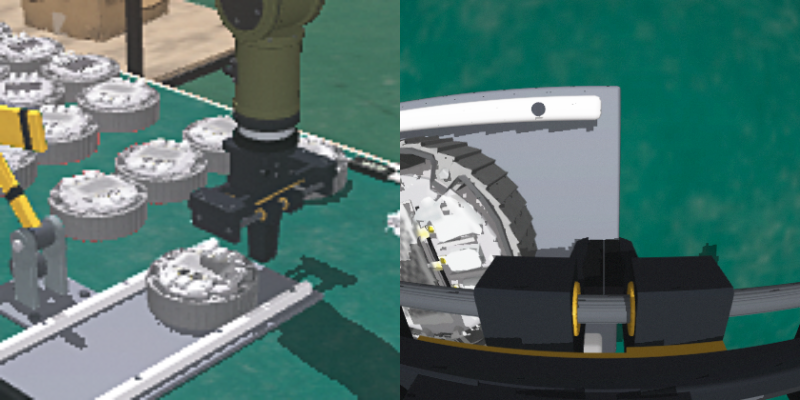

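The finger stands behind the stud, clear of it. Now a gentle push.

Request:
{"name": "arm_command", "arguments": {"plan": [[0,0,-0.01,0,0],[0,0,-0.01,0,0],[0,0,-0.012,0,0],[0,0,-0.015,0,0],[0,0,-0.015,0,0],[0,0,-0.015,0,0],[0,0,-0.015,0,0],[0,0,-0.015,0,0],[0,0,0,0,0]]}}

```text
clock: 11.88
tool_pos: [0.5371, -0.0024, 0.0248]
eef_rot: [0.707, -0.013, -0.707, -0.014]
contact_force: [0.2, -0.5, 0.7]
opening: 0.009
```

```bash
cat >> h.py <<'E'
def look(k):
    lane();p,d=snap("scene","s"+k);t,dt=snap("top","t"+k)
    w,_=r.snapshot("wrist");cv2.imwrite(f"pics/z{k}.png",np.hstack([cv2.resize(p[130:310,150:330,::-1],(400,400)),cv2.resize(t[120:260,170:310,::-1],(400,400))]))
    W=cloud("scene",d);W[d==0]=9;L=(W[...,:2]-O);lx=L@ex;ly=L@ey
    m=(W[...,2]>.046)&(W[...,2]<.06)&(abs(lx)<.07)&(ly>-.24)&(ly<.16)&(p.max(2)>70)
    Q=np.stack([lx[m],ly[m]],1);c=cv2.minEnclosingCircle((Q*1000).astype(np.float32));print("stud(scene) ",len(Q),c,"ly range",np.percentile(Q[:,1],[1,99]))
E
python3 - <<'E'
from h import *
look("8")
E
```

```text
lane -0.0004 -0.111 0.0248 F [ 0.16 -0.52  0.67] t 11.875 open 0.009034185824250916
[[0.0, -0.038, -0.999], [0.001, -0.999, 0.038], [-1.0, -0.001, -0.0]] [-0.08  0.93  0.01  1.97 -0.03  0.25 -1.66]
stud(scene)  568 ((-5.513370037078857, -29.069637298583984), 59.489540100097656) ly range [-0.08035606  0.022712  ]
```

View pics/z8.png

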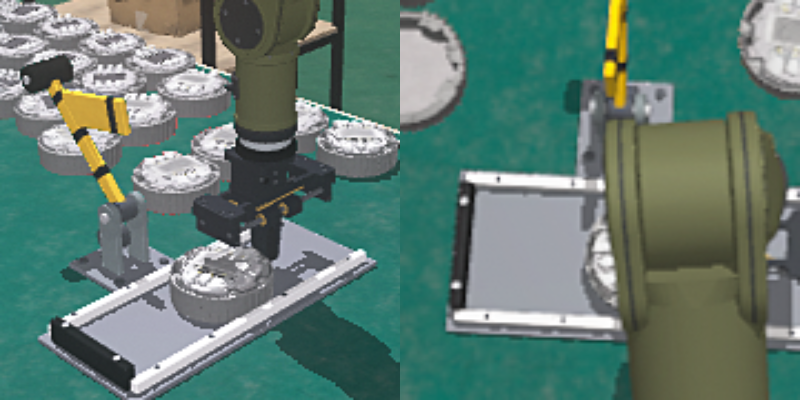

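The barrier is still up, and the stud is in front of the finger with its centre at lane y of about -0.029 m, as computed. I'll push on to just short of the stop.

Request:
{"name": "arm_command", "arguments": {"plan": [[0,0,-0.01,0,0],[0,0,-0.015,0,0],[0,0,-0.015,0,0],[0,0,-0.015,0,0],[0,0,-0.015,0,0],[0,0,-0.015,0,0],[0,0,-0.01,0,0],[0,0,-0.01,0,0],[0,0,-0.005,0,0],[0,0,-0.003,0,0]]}}

```text
clock: 13.28
tool_pos: [0.5416, 0.1078, 0.0247]
eef_rot: [-0.707, 0.015, 0.707, 0.015]
contact_force: [-0.9, -2.5, 0.6]
opening: 0.004
```

```bash
python3 - <<'E'
from h import *
look("9")
E
```

```text
lane -0.0004 -0.0007 0.0247 F [-0.94 -2.51  0.61] t 13.275 open 0.004424160924086563
[[-0.0, -0.041, -0.999], [-0.0, -0.999, 0.041], [-1.0, 0.0, 0.0]] [-0.3   0.94  0.04  1.92 -0.1   0.29 -1.79]
stud(scene)  660 ((-6.048652648925781, 61.72075653076172), 78.58918762207031) ly range [0.02363966 0.13278491]
```

View pics/z9.png

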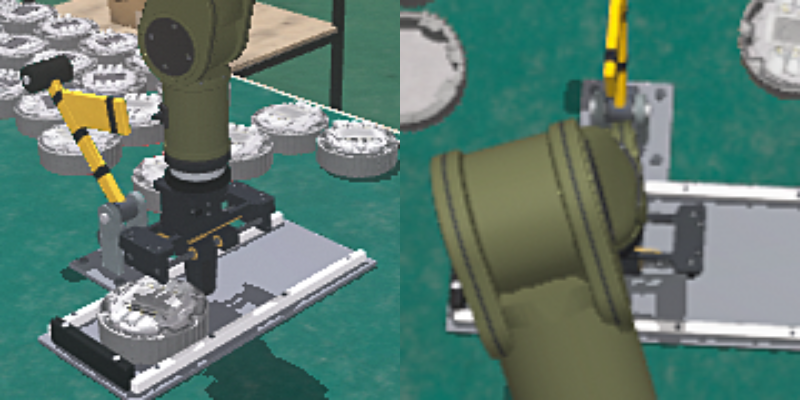

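The stud is about 10 mm short of the stop. I'll make small pushes until the force rises.

Request:
{"name": "arm_command", "arguments": {"plan": [[0,0,-0.004,0,0],[0,0,-0.004,0,0],[0,0,-0.003,0,0],[0,0,-0.002,0,0],[0,0,0,0,0]]}}

```text
clock: 14.05
tool_pos: [0.5422, 0.1214, 0.0247]
eef_rot: [0.707, -0.014, -0.707, -0.015]
contact_force: [-0.7, -1.5, -0.8]
opening: 0.005
```

```bash
python3 - <<'E'
from h import *
look("10")
E
```

```text
lane -0.0003 0.0129 0.0247 F [-0.68 -1.55 -0.81] t 14.05 open 0.0053955549324694405
[[0.0, -0.041, -0.999], [0.0, -0.999, 0.041], [-1.0, -0.0, -0.0]] [-0.33  0.94  0.04  1.91 -0.11  0.29 -1.81]
stud(scene)  675 ((-6.771139621734619, 73.20339965820312), 76.9246826171875) ly range [0.03277781 0.14491838]
```

Request:
{"name": "arm_command", "arguments": {"plan": [[0,0,-0.003,0,0],[0,0,-0.002,0,0],[0,0,0,0,0]]}}

```text
clock: 14.58
tool_pos: [0.5422, 0.1231, 0.0247]
eef_rot: [-0.707, 0.017, 0.707, 0.014]
contact_force: [0.4, -7.2, 1.4]
opening: 0.004
```

```bash
python3 - <<'E'
from h import *
look("11")
E
```

```text
lane -0.0004 0.0146 0.0247 F [ 0.36 -7.24  1.37] t 14.575 open 0.0035103161468326136
[[-0.001, -0.043, -0.999], [-0.004, -0.999, 0.043], [-1.0, 0.004, 0.001]] [-0.33  0.94  0.05  1.91 -0.11  0.3  -1.81]
stud(scene)  660 ((-9.628024101257324, 91.87123107910156), 63.67779541015625) ly range [0.04220795 0.14818843]
```

View pics/z11.png

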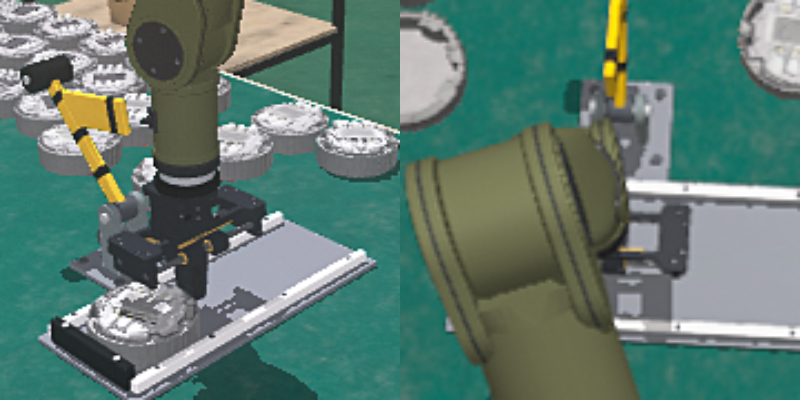

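The force has risen to 7 N and motion has stalled, so the stud is against the end stop. I'll draw back along the lane and then up.

Request:
{"name": "arm_command", "arguments": {"plan": [[0,0,0.01,0,0],[0,0,0.02,0,0],[0,0,0.04,0,0],[0,0,0.04,0,0],[0,0,0.04,0,0],[0,0,0.03,0,0],[0,-0.04,0.02,0,0],[0,-0.04,0.02,0,0],[0,-0.04,0.02,0,0],[0,-0.04,0.02,0,0],[0,0,0,0,0],[0,0,0,0,0]]}}

```text
clock: 16.23
tool_pos: [0.5314, -0.1327, 0.1843]
eef_rot: [-0.707, 0.014, 0.707, 0.015]
contact_force: [-0.2, 1.0, -0.2]
opening: 0.003
```

```bash
python3 - <<'E'
from h import *
look("12")
t,dt=r.snapshot("top");W=cloud("top",dt);W[dt==0]=9;L=W[...,:2]-O;lx=L@ex;ly=L@ey
m=(W[...,2]>.046)&(W[...,2]<.065)&(abs(lx)<.08)&(ly<.17)&(ly>0)
print("stud top",cv2.minEnclosingCircle((np.stack([lx[m],ly[m]],1)*1000).astype(np.float32)),W[m][:,2].max())
cv2.imwrite("pics/t12b.png",t[:,:,::-1])
E
```

```text
lane -0.0006 -0.2415 0.1843 F [-0.2   0.95 -0.21] t 16.225 open 0.0028647053515310442
[[-0.0, -0.04, -0.999], [0.001, -0.999, 0.04], [-1.0, -0.001, 0.0]] [ 0.18  0.66 -0.03  1.86  0.03  0.62 -1.48]
stud(scene)  695 ((-6.556628704071045, 95.07601165771484), 59.88289260864258) ly range [0.04420263 0.14733638]
stud top ((-9.327299118041992, 98.21720886230469), 67.40506744384766) 0.06432860017821662
```

View pics/t12b.png

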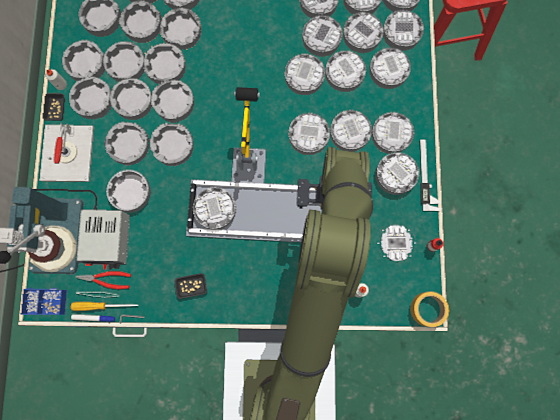

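View pics/s12.png

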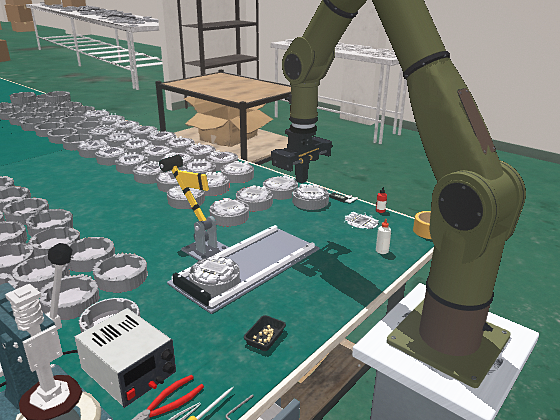

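The stud sits against the black stop at (213,209) in the top view, and the barrier is raised with its roller at (246,94). The bottle, tray and lens are where they started, so I'm handing in.

```bash
python3 -c "
from plant import r
r.finish_job()"
```

```text
the job is handed in; nothing more can be done
```

The barrier is raised and standing by itself, the stud is against the end stop, and the gripper is drawn clear. I handed the job in at about 16 s; the hand-in gives no verdict.

- **Barrier:** My first push on the roller nearly locked through friction, at about 14 N. I backed off, started lower on the roller and rose a little faster than it did. The arm then went past its balance point and fell to the raised stop, with its roller at lane x ≈ 0.27 m.
- **Stud:** With the fingers shut, I pushed it about 0.21 m along the lane. The push force then rose to about 7 N and motion stalled, which I took as contact with the stop.
- **Last checks:** The pictures show the barrier still up, the stud flat between the rails at the stop, and the bottle, tray and lens where they started, judged by eye. The contact force was about 1 N or less, which is sensor noise.
- **Disagreements:** Rough circle fits on the final images put the stud centre at lane y ≈ 95 mm (scene view) and 98 mm (top view). Contact with the stop should give 91 mm. They also put it 7–9 mm off in x, but the rails allow only about 4 mm. I trusted the force rise and the rails, because parts of the end stop and clutter were likely caught in the fits and my lane origin may be a few mm off.

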